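# Show the bench camera the cross inside the filter funnel with an inspection mirror

## Robot

A 7-joint arm with a two-finger parallel gripper is mounted at the origin on a cart in front of the work surface, level with it; the furniture and walls round the work are solid. World frame = base frame: x ahead of the robot, y to its left, z up, the work surface at z = 0. Lengths are in m, angles in rad, forces in N, time in s.
With the tool pointing down it reaches from about 0.425 to 0.925 m from the base axis. Payload 6.8 kg.
Tool frame: the origin (TCP) lies at the centre of the arm's flange, where the gripper is bolted on; the fingertips stand 173 mm ahead of it and the grasp point (between the pads) lies 155 mm ahead of it (r.hold_point_z is the distance from the TCP to the grasp point, in m); z points along the fingers, x is the direction in which the jaws open and shut, and the axes are right-handed (so a half turn about z gives the same grasp; the last joint's range is limited). The gripper opens to 85 mm and grips with 20 to 120 N. Pads are 22 mm wide; open, the fingers measure 114 mm over their backs; the gripper's body (76 mm by 85 mm) begins 54 mm behind the grasp point. The pads swing forward as they close: fully open they stand 13 mm farther back than shut.
Start: joints at [-1.291, 0.477, 0.022, 1.555, -0.011, 1.109, -0.083], TCP at [0.255, 0.625, 0.405] pointing down, gripper open.
Joint ranges: [-2.96, 2.96], [-0.34, 2.1], [-1.41, 1.46], [0.24, 2.44], [-1.37, 4.51], [0.17, 1.92], [-2.96, 2.96]. Speed limits (rad/s): [2.39, 2.39, 3.14, 3.14, 3.14, 3.14, 3.14].

## Interface

Orientations are given as a rotation vector (axis times angle).
In Python, from bench import r gives the robot as it stands.
- The arm moves only by the tool apply_moves, never from a script. Its arguments are lists of equal length, an entry for each row: "dp": the shift along the tool's x, y, z scaled (see below), a list of three; "twist": the turn, a rotation vector about the tool's x, y, z scaled (see below), a list of three; "jaw": the closure in counts, from 0 (fully open) to 255 (shut). In form: {"dp": [[x, y, z], ...], "twist": [[rx, ry, rz], ...], "jaw": [jaw, ...]}. A call has 1 to 20 rows; each row shifts and turns the pose as measured when the row begins, along the tool's axes as they then stand; what a row does not reach is not made up. The controller multiplies each number of a shift by 12 cm and each number of a turn by 120 degrees. A row lasts 1/10 s, in which the tool goes at most 50 mm and 8.59 degrees, less where a joint would pass 70% of its speed; a pose out of reach is approached as far as the arm can. A call with a number of a shift or a turn outside -1 to 1 is refused whole. A call with a gripper value outside its range is refused whole. The fingers move at their own pace and stop on an object; "grip_force" is the grip in N (left out, the last holds). Time passes only in rows, so rows that do not move let the fingers close. It gives the time, the measured TCP pose, the force and the opening at its end, in the units of the state.
- r.get_obs(): the state, without advancing time (a new reading comes with each control period).
- r.grab_frame(name): name is "scene" or "top" or "wrist"; returns a dict with "color" (480x640x3 uint8, red, green, blue), "z_map" (480x640 float32, m along the optical axis (not along the pixel's ray), 0 where there is no reading), "intrinsics" (3x3 intrinsics, pixels), "R" (3x3) and "t" (3): a world point X has camera coordinates R X + t; the wrist camera has in their place "hand_eye" (4x4, takes a point from camera to tool coordinates, whose origin is the TCP and whose axes are the tool frame's). Camera axes: x right, y down, z forward; pixel columns grow to the right and rows downward; lengths in m; the calibration is good to about 2 mm. A picture is of the moment at which its call begins: read the wrist's pose just before it.
- r.hand_in(): hands the job in, once; it reports no verdict.
The state is a dict: "clock": time; "joints": joint angles; "qvel": joint speeds; "tau": joint torques, N m; "tcp_pos": TCP position; "orientation": TCP orientation; "contact_force": force on the tool from outside, world axes, zero at the start; "moment": the same for the moment, N m; "grip_width": finger opening in m.
Only numpy, scipy, OpenCV 4.12 (cv2) and the standard library are available. Lean on these libraries where they do the work, as an engineer would, in place of code of your own. Each camera call takes 0.05 s, during which the arm holds its last target.

## Task

The bench camera looks level across the open top of the steel filter funnel and cannot see the cross printed on the filter disc at its bottom. Lift the lid off the funnel and lay it knob up on the bench beside it, then take the inspection mirror from its rest and hold it straight above the funnel in the camera's line of sight, angled so that the camera sees the cross in the middle of the glass. Keep holding the mirror steady in the air at that angle when you finish, touch neither the camera nor the funnel with it, and leave the other things on the bench where they are.

Things in the scene. Friction and masses are not known exactly. Their poses are not given: they have to be found in the camera images.
- lid_knob (a point): middle of the black knob of the funnel's lid, where to grasp it. The knob is round, 21 mm in diameter, from 14 mm below to 14 mm above this point. Below it is a steel disc 71 mm in diameter whose highest part is 24 mm below this point, and under that a 54 mm plug, 8 mm deep, that sits loosely (3 mm all round) in the funnel's mouth; the lid's underside is 40 mm below this point. z points up through the knob. 0.12 kg
- lid: the lid (see lid_knob); origin at the centre of its underside, 67 mm above the bench when it closes the funnel and 0 when it lies on the bench; z up through the knob
- funnel: fixed steel filter funnel: a round cup 66 mm in outer and 60 mm in inner diameter on a foot 84 mm in diameter, rim 75 mm above the bench, with a short hose barb at the foot of its side reaching 60 mm from the axis. Origin on its axis at the bench. Bench to lay the lid on is always clear 105 mm from the axis in one of two directions along the bench's oblique front edge: (x, y) = (+0.53, -0.85), used where the lid's y stays above -0.04 m, or else (-0.53, +0.85)
- cross (a point): centre of the black printed cross (16 mm) on the white filter disc that is the funnel's inner floor, 20 mm above the bench, on the funnel's axis
- bench_camera: fixed bench camera on a rod stand (foot 90 mm in diameter, rod 237 mm high): grey box with a black lens, behind the funnel as seen from the robot. Origin at the centre of the foot, on the bench; the camera looks level along its own -x, and its line of sight crosses the funnel's axis
- lens (a point): centre of the front of the camera's lens (35 mm in diameter), 165 mm above the bench and 150 mm from the funnel's axis
- view_point (a point): a point in the air where the camera's level line of sight crosses the funnel's axis, 165 mm above the bench (145 mm above the cross): the middle of the mirror's glass belongs here. Its z axis lies half-way between the direction to the lens and the direction straight down to the cross, so the glass must look along it; its y axis is level, across the line of sight
- mirror_grip (a point): inspection mirror, the point of its square black grip (14 x 14 mm, from 70 mm behind to 40 mm ahead of this point) that lies half-way between the two posts of its rest; on the grip's axis. x points along the grip to the mirror head, z is up as it lies in the rest, y is level across it. A steel rod leads on to the head's hinge, 90 mm ahead of this point. Centre of mass about 17 mm ahead of this point; 0.13 kg in all
- mirror: the inspection mirror's grip and rod, same point and axes as mirror_grip
- mirror_face (a point): centre of the round mirror glass (56 mm in diameter with its rim, 4 mm thick), on its reflecting side, 12 mm from the head's hinge. z points out of the glass; y is the head's hinge axis, the same as the grip's y
- mirror_head (a joint): how far the mirror's glass looks down from straight ahead along the grip: 0 looks along the grip's x, 1.57 would look straight down (range 0 to 1.4 rad). The hinge is stiff (0.15 N m): it stays as found while the mirror is carried, and need not be changed
- mirror_rest: fixed rest of aluminium: foot 96 x 62 x 10 mm and two posts 64 mm apart with open notches that carry the mirror's grip, its axis 90 mm above the bench; the notches are 18 mm wide and the posts are 8 mm thick and 36 mm wide, reaching up to 4 mm above the grip's axis. Origin at the bench, half-way between the posts; x along the grip to the mirror head. Lift the mirror straight up out of it
- crucible: bystander, small white crucible with lid, 43 mm wide, 46 mm high, between the rest and the block heater; origin at its underside
- vial_a: bystander, small vial with green cap, 22 mm wide, 45 mm high, beside the block heater; origin at its underside
- timer: bystander, flat white timer, 58 x 66 x 18 mm, between the camera and the blue photometer; origin at its underside
- petri: bystander, petri dish, 61 mm wide, 14 mm high, left of the rest; origin at its underside
- stopper_1: bystander, red rubber stopper, 23 mm wide, 22 mm high, between the rest and the wooden tube holder; origin at its underside
Mind the look-alikes: they are no part of the job. There is more than one size of the bench_camera; the one meant has the size given above.

How it is judged:
On the way, in this order (a step that is already met when the one before it is completed fails the run):
1. the lid lies knob up on the bench, clear of the funnel and let go (height (world z) of lid below 0.006 m and angle between lid's own z axis and vertical below 0.1 rad and horizontal distance between lid and funnel above 0.078 m and contact force between lid and the fingers below 0.2 N and linear speed of lid below 0.03 m/s), for 0.2 s.
2. the mirror is lifted out of its rest (height (world z) of mirror_grip above 0.12 m and contact force between mirror and the fingers above 1 N and contact force between mirror and mirror_rest below 0.1 N), for 0.2 s.
At the end, for the whole second after the job is handed in: Robot still holding the mirror, touching nothing else: glass centre within 12 mm of where the camera's sight line crosses the funnel's axis, facing half-way between lens and cross within 0.09 rad. Lid flat on the bench, knob up, let go, its centre over 78 mm from the funnel's axis (all of step 1 and distance between mirror_face and view_point below 0.012 m and angle between the z axis of mirror_face and the z axis of view_point, either way round below 0.09 rad and z of each of lens, cross in the frame of mirror_face above 0.05 m and linear speed of mirror below 0.03 m/s and angular speed of mirror below 0.15 rad/s and contact force between mirror and the fingers above 1 N and contact force between mirror and funnel below 0.1 N and contact force between mirror and bench_camera below 0.1 N and contact force between mirror and mirror_rest below 0.1 N and contact force between mirror and lid below 0.1 N); the arm keeps its last pose, push and grip.
It fails at once if the mirror knocks against the camera or the funnel, or the robot bumps the camera (over 2 N) (contact force between any of mirror, the arm, the fingers and bench_camera above 2 N or contact force between mirror and funnel above 2 N).
It fails at once if a bystander is moved by more than 30 mm (distance of any of crucible, vial_a, timer, petri, stopper_1 from where it was at the start of the episode above 0.03 m).
It also fails if it takes over 56 s, if anything falls off the work surface, if the arm or the gripper's body presses on something with over 40 N, if the wrist force passes 120 N, or if a joint passes its speed limit or range.

## Working session

There is one attempt and no reset: what is moved stays moved. The work goes in short steps, Python scripts to look and compute and a tool call to move; the robot and the scene stay as the last step left them, time stands still between calls to the robot, and variables do not carry over. Pictures are saved under pics/ and viewed, and the job is handed in when it is done.

Besides the shell and the picture viewer there is one more tool, called after "Emit:" in YAML: its name, and indented under it one key for each argument. apply_moves: Moves the arm, as the interface text tells. Shifts and turns lie within -1 to 1; 1 stands for 12 cm of shift or 120 degrees of turn. Its arguments: {"type":"object","properties":{"dp":{"type":"array"},"twist":{"type":"array"},"jaw":{"type":"array"},"grip_force":{"type":"number"}},"required":["dp","twist","jaw"]}

```bash
mkdir -p pics; ls; python3 - <<'E'
from bench import r
import cv2,numpy as np,pickle
o=r.get_obs();print(o, r.hold_point_z)
for n in("scene","top"):
    f=r.grab_frame(n);cv2.imwrite(f"pics/{n}0.png",f["color"][:,:,::-1]);pickle.dump(f,open(f"{n}0.pkl","wb"));print(n,f["intrinsics"],f["R"],f["t"])
E
```

```text
pics
{'clock': 0.0, 'joints': array([-1.29111595,  0.47779945,  0.02231572,  1.55644702, -0.01149951,
        1.10930788, -0.08311508]), 'qvel': array([-0.00138345,  0.00155537,  0.00057098, -0.00171533, -0.00197683,
       -0.0005817 , -0.00132864]), 'tau': array([ 2.48969618e-04, -5.96465313e+01,  1.60800677e+00, -2.81175578e+01,
        1.24623507e-02,  9.62721213e-03, -1.73072215e-05]), 'tcp_pos': array([0.25511621, 0.62463385, 0.40372727]), 'orientation': array([ 2.60687950e+00,  1.75120326e+00, -2.27451752e-03]), 'contact_force': array([ 0.38452467,  0.33981653, -0.73753031]), 'moment': array([0.00379881, 0.00031709, 0.01730567]), 'grip_width': 0.08551571817552642} 0.1547
scene [[498.71507387   0.         326.09134684]
 [  0.         498.71507387 242.84586097]
 [  0.           0.           1.        ]] [[-0.71662363 -0.69743908 -0.00541234]
 [-0.30909989  0.3245396  -0.89394144]
 [ 0.62522622 -0.63894661 -0.44815109]] [0.41345237 0.24663226 1.19701768]
top [[435.15058304   0.         318.01983707]
 [  0.         435.15058304 244.41915157]
 [  0.           0.           1.        ]] [[-0.00250293 -0.99999475  0.0020561 ]
 [-0.98304118  0.00208346 -0.18337312]
 [ 0.18336788 -0.0024802  -0.98304124]] [0.0529995  0.56970538 1.13042526]
```

View pics/scene0.png

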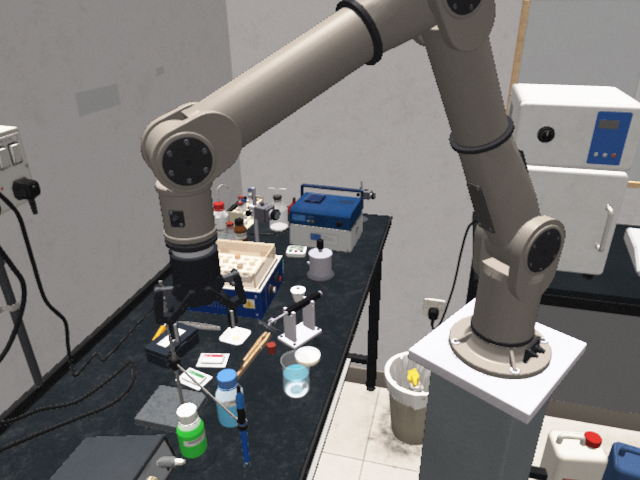

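View pics/top0.png

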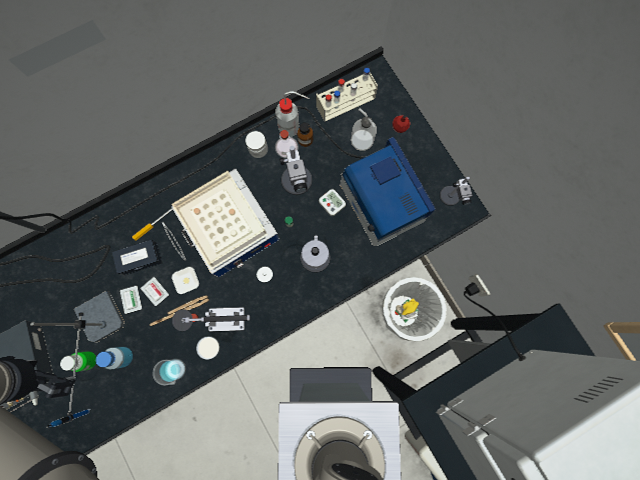

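```bash
cat > h.py <<'E'
import numpy as np,pickle,cv2
def ld(n): return pickle.load(open(n+".pkl","rb"))
def px(f,u,v):
    K=f["intrinsics"];z=f["z_map"][int(round(v)),int(round(u))]
    c=np.array([(u-K[0,2])/K[0,0]*z,(v-K[1,2])/K[1,1]*z,z]);return f["R"].T@(c-f["t"])
def cloud(f):
    K=f["intrinsics"];z=f["z_map"];v,u=np.mgrid[:480,:640]
    c=np.stack([(u-K[0,2])/K[0,0]*z,(v-K[1,2])/K[1,1]*z,z],-1);return (c-f["t"])@f["R"]
def proj(f,X):
    c=f["R"]@np.array(X)+f["t"];k=f["intrinsics"]@c;return k[:2]/k[2]
def crop(f,u0,u1,v0,v1,s,name):
    cv2.imwrite(name,cv2.resize(f["color"][v0:v1,u0:u1,::-1],None,fx=s,fy=s,interpolation=cv2.INTER_CUBIC))
E
python3 - <<'E'
from h import *
t=ld("top0");s=ld("scene0")
crop(t,140,340,130,350,2.7,"pics/t1.png"); crop(s,220,400,180,380,3,"pics/s1.png")
P=cloud(t)
for u,v in [(315,250),(316,262),(295,165),(295,172),(293,155),(226,319),(212,319),(240,319),(181,320),(190,320),(460,190)]:
    print(u,v,P[v,u].round(3))
E
```

```text
315 250 [0.543 0.06  0.122]
316 262 [0.517 0.057 0.081]
295 165 [0.744 0.108 0.193]
295 172 [0.727 0.109 0.19 ]
293 155 [0.764 0.113 0.207]
226 319 [0.37  0.285 0.098]
212 319 [0.37  0.321 0.098]
240 319 [0.37  0.251 0.093]
181 320 [0.368 0.402 0.089]
190 320 [0.368 0.379 0.089]
460 190 [ 0.703 -0.323  0.116]
```

View pics/t1.png

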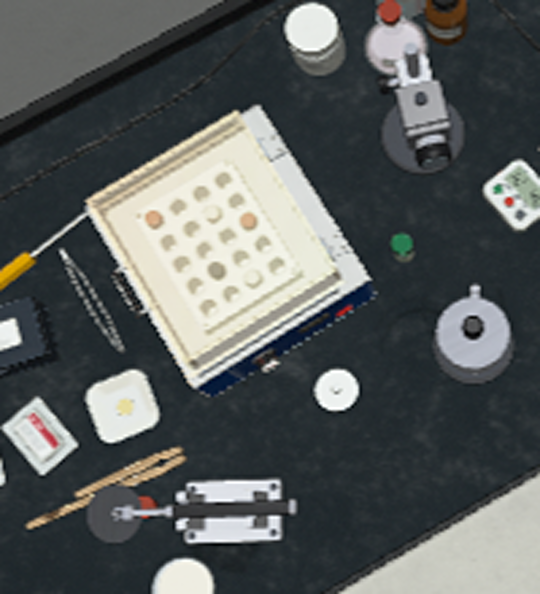

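View pics/s1.png

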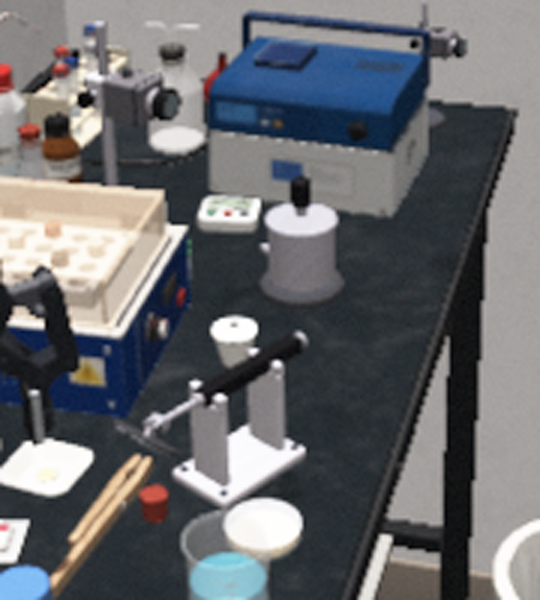

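```bash
cat >> h.py <<'E'
def fitc(p):
    from scipy.optimize import least_squares
    h=cv2.convexHull(p.astype(np.float32))[:,0]
    f=lambda q:np.hypot(h[:,0]-q[0],h[:,1]-q[1])-q[2]
    r=least_squares(f,[*h.mean(0),.03],loss='soft_l1',f_scale=.001);return r.x,np.abs(r.fun).mean()
E
python3 - <<'E'
from h import *
t=ld("top0");s=ld("scene0")
for n,f in(("top",t),("scene",s)):
    P=cloud(f).reshape(-1,3)
    def sel(c,rad,z0,z1): return P[(np.hypot(P[:,0]-c[0],P[:,1]-c[1])<rad)&(P[:,2]>z0)&(P[:,2]<z1)]
    q=sel((.53,.06),.06,.077,.088);print(n,"lid",len(q),fitc(q[:,:2]),q[:,2].mean())
    q=sel((.54,.06),.03,.112,.13);print("knob",len(q),fitc(q[:,:2]),q[:,2].max(),q[:,:2].mean(0))
    q=sel((.75,.11),.12,.14,.25);print("cam",len(q),q.min(0),q.max(0))
    if len(q):
      m=q[:,:2].mean(0);w,v=np.linalg.eigh(np.cov((q[:,:2]-m).T));print(m,w,v)
      np.save(n+"cam.npy",q)
    q=sel((.75,.11),.08,.002,.03);print("foot",len(q),q[:,2].mean(),fitc(q[:,:2]))
    q=sel((.37,.29),.2,.07,.13);print("mir",len(q));np.save(n+"mir.npy",q)
    q=q[(q[:,1]<.34)&(q[:,2]>.094)];
    if len(q)>5: 
      m=q.mean(0);w,v=np.linalg.eigh(np.cov((q[:,:2]-m[:2]).T));print(m,q.min(0),q.max(0),v[:,1])
E
```

```text
top lid 458 (array([0.54232943, 0.05921223, 0.03478139]), np.float64(0.0003314405500766874)) 0.0810649661205927
knob 52 (array([0.54209566, 0.05924785, 0.00986104]), np.float64(0.00029228721152598056)) 0.1249807475432524 [0.54133987 0.05931144]
cam 688 [0.68647057 0.07916477 0.14470765] [0.7880325  0.14799685 0.23983016]
[0.73434857 0.10671838] [0.00014932 0.00082139] [[ 0.31327399 -0.94966279]
 [-0.94966279 -0.31327399]]
foot 571 0.007946285112992477 (array([0.74914201, 0.10993487, 0.07833416]), np.float64(0.0008103741645486202))
mir 1334
[0.45026674 0.28448605 0.10175694] [0.35257188 0.22714336 0.09400932] [0.56171543 0.33863271 0.12998291] [-0.9966023   0.08236418]
scene lid 210 (array([0.53945495, 0.06202837, 0.03518461]), np.float64(0.0013783961433257179)) 0.0824631296898735
knob 36 (array([0.53938119, 0.06246879, 0.00896081]), np.float64(0.0004237493268989877)) 0.1253258183284439 [0.53835895 0.06314052]
cam 554 [0.68214644 0.07558608 0.14148842] [0.7838102  0.15060412 0.23953639]
[0.73179732 0.11593776] [0.00012255 0.00087737] [[ 0.3158222  -0.94881839]
 [-0.94881839 -0.3158222 ]]
foot 58 0.0057621561466864426 (array([0.74660045, 0.10354121, 0.07204749]), np.float64(0.004997726441061755))
mir 1602
[0.46918496 0.29586618 0.10482468] [0.35110562 0.22581435 0.09400155] [0.56239417 0.33987675 0.12991596] [-0.99997748  0.00671085]
```

```bash
python3 - <<'E'
from h import *
t=ld("top0");s=ld("scene0")
np.set_printoptions(precision=3,suppress=True)
for n,f in(("top",t),("scene",s)):
    C=cloud(f);P=C.reshape(-1,3)
    m=(abs(P[:,0]-.37)<.045)&(P[:,1]>.36)&(P[:,1]<.45)&(P[:,2]>.045)&(P[:,2]<.12)
    q=P[m];c=np.median(q,0);
    print(n,len(q),q.min(0),q.max(0),c)
    k=abs(q[:,0]-c[0])>.008 ; d=q[k]
    for i in range(5):
        A=np.c_[d[:,0],d[:,1],np.ones(len(d))];co,*_=np.linalg.lstsq(A,d[:,2],rcond=None);e=A@co-d[:,2];d=d[abs(e)<max(.002,2*e.std())]
    print("plane",co,len(d),e.std(),d.min(0),d.max(0),d.mean(0))
    # grip
    m=(abs(P[:,0]-.37)<.03)&(P[:,1]>.22)&(P[:,1]<.345)&(P[:,2]>.092)&(P[:,2]<.104)
    q=P[m];print("grip",len(q),q.min(0),q.max(0))
    for y in np.arange(.22,.35,.01):
        b=q[abs(q[:,1]-y)<.005]
        if len(b):print(round(y,3),len(b),b[:,0].min(),b[:,0].max(),b[:,2].mean())
E
```

```text
top 358 [0.343 0.363 0.064] [0.396 0.418 0.104] [0.368 0.399 0.088]
plane [-0.057  0.907 -0.257] 189 0.0022132610449149526 [0.343 0.38  0.064] [0.396 0.418 0.102] [0.369 0.4   0.085]
grip 286 [0.353 0.227 0.092] [0.39  0.345 0.102]
0.23 16 0.3672134459454146 0.3798542941418596 0.09573855600003961
0.24 24 0.367262056690044 0.37985648410105183 0.09663159537870347
0.25 20 0.36726698322808965 0.3798682566066851 0.0961323268545001
0.26 21 0.36731642302653583 0.37982721111407614 0.09542400005382845
0.27 38 0.3548983888260698 0.3900135364819266 0.09577257388155372
0.28 18 0.36733976559758635 0.37740522880215677 0.09646403490539666
0.29 24 0.3649233707276603 0.37747218148205397 0.09628125002875938
0.3 24 0.36491080506871487 0.377509317171054 0.09698104040222766
0.31 24 0.36493741630075927 0.37751392203689876 0.09636420737764351
0.32 23 0.36496846224608254 0.3775168663679738 0.09640747627197183
0.33 31 0.35257187503156934 0.3875443227853751 0.09565245342930892
0.34 23 0.35506752308754624 0.38759177405432693 0.09598840384942343
scene 144 [0.34 0.36 0.07] [0.391 0.421 0.105] [0.365 0.397 0.093]
[... 264 characters left out ...]
4576965315553 0.0966629508528499
0.25 16 0.3644522821675129 0.37830141453130955 0.09638001920146935
0.26 15 0.3631130698379352 0.37918828432566365 0.09730855615991932
0.27 32 0.3543150937687465 0.39000941690789015 0.09590898876924049
0.28 19 0.3558203373408386 0.38423257199946953 0.09692474076438487
0.29 19 0.3626781327141155 0.37871395256330315 0.09763375483987585
0.3 18 0.36178189378838616 0.37670246199038454 0.09679899445299919
0.31 21 0.3627231033161533 0.3779396049270765 0.0968725523429433
0.32 15 0.36268236459974745 0.3754009075698563 0.09623422412644217
0.33 25 0.3517409970365534 0.38318184645224057 0.09670926856602512
0.34 35 0.3511056180043595 0.38625628271521206 0.09574416312600742
```

```bash
python3 - <<'E'
from h import *
t=ld("top0")
crop(t,165,260,290,350,8,"pics/t2.png");crop(ld("scene0"),250,340,280,350,8,"pics/s2.png")
E
```

```text
(no output)
```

View pics/t2.png

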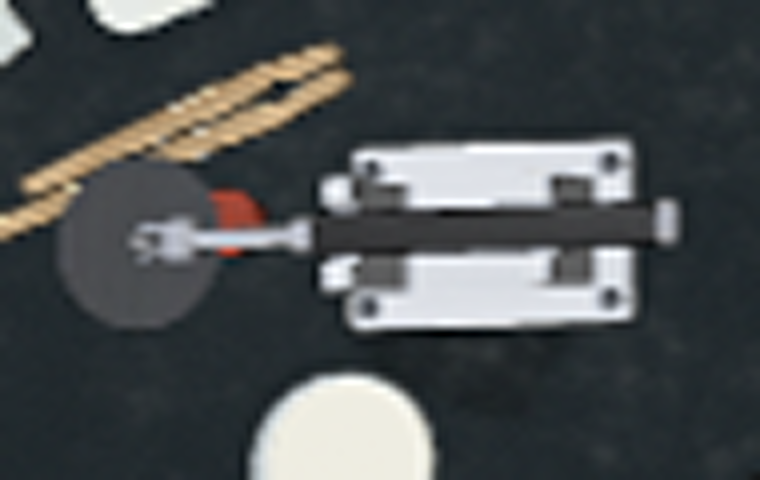

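View pics/s2.png

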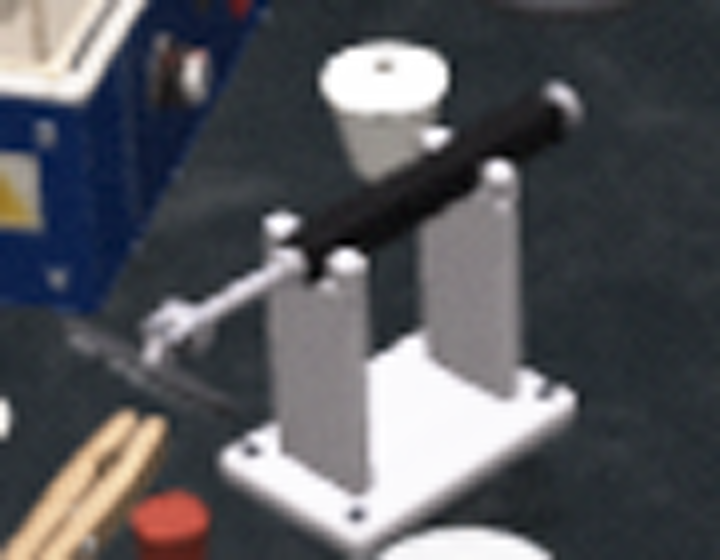

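```bash
python3 - <<'E'
from h import *
np.set_printoptions(precision=3,suppress=True)
t=ld("top0")
P=cloud(t).reshape(-1,3)
m=(P[:,0]>.45)&(P[:,0]<.9)&(P[:,1]>-.3)&(P[:,1]<.02)&(P[:,2]>.02)
q=P[m];
L=np.array([.597,-.029]);d=np.hypot(*(q[:,:2]-L).T)
for i in np.argsort(d)[:12]:print(q[i],d[i])
hi=q[q[:,2]>.05];d=np.hypot(*(hi[:,:2]-L).T)
for i in np.argsort(d)[:8]:print(hi[i],d[i])
h=cv2.minAreaRect(hi[:,:2].astype(np.float32));print(h,cv2.boxPoints(h),hi[:,2].max())
print(proj(t,[.597,-.029,0]))
E
```

```text
[ 0.605 -0.079  0.108] 0.050416018487116146
[ 0.605 -0.08   0.098] 0.05152626675870243
[ 0.602 -0.081  0.11 ] 0.052253028899575484
[ 0.605 -0.081  0.11 ] 0.05269265405330953
[ 0.601 -0.082  0.105] 0.05271612972083239
[ 0.599 -0.082  0.103] 0.05276481132211112
[ 0.608 -0.081  0.108] 0.05361201093416134
[ 0.599 -0.083  0.112] 0.05429142800162053
[ 0.597 -0.084  0.109] 0.05457491304233584
[ 0.611 -0.082  0.105] 0.054684296149119134
[ 0.605 -0.083  0.112] 0.0549531524486231
[ 0.603 -0.084  0.108] 0.05518606701681921
[ 0.605 -0.079  0.108] 0.050416018487116146
[ 0.605 -0.08   0.098] 0.05152626675870243
[ 0.602 -0.081  0.11 ] 0.052253028899575484
[ 0.605 -0.081  0.11 ] 0.05269265405330953
[ 0.601 -0.082  0.105] 0.05271612972083239
[ 0.599 -0.082  0.103] 0.05276481132211112
[ 0.608 -0.081  0.108] 0.05361201093416134
[ 0.599 -0.083  0.112] 0.05429142800162053
((0.7440560460090637, -0.09917418658733368), (0.3216315507888794, 0.16299670934677124), 26.955537796020508) [[ 0.564 -0.099]
 [ 0.638 -0.245]
 [ 0.924 -0.099]
 [ 0.85   0.046]] 0.17404059019900137
[346.272 238.372]
```

```bash
cat >> h.py <<'E'
from scipy.spatial.transform import Rotation as Ro
def plan(p,R,p1,R1,n=None,vmax=.045,wmax=7.5,dec=3):
    """rows from pose (p,R) to (p1,R1), R as Rotation"""
    p=np.array(p,float);p1=np.array(p1,float)
    rv=(R.inv()*R1).as_rotvec();
    if n is None:n=int(np.ceil(max(np.linalg.norm(p1-p)/vmax,np.degrees(np.linalg.norm(rv))/wmax,1)))
    D=[];T=[]
    for i in range(n):
        k=n-i
        dp=R.inv().apply((p1-p)/k)/.12;tw=np.degrees((R.inv()*R1).as_rotvec()/k)/120
        dp=dp.round(dec)+0.;tw=tw.round(dec)+0.
        D.append(dp.tolist());T.append(tw.tolist())
        p=p+R.apply(dp*.12);R=R*Ro.from_rotvec(np.radians(tw*120))
    print(n,'"dp":',D,'\n"twist":',T);print("end",p.round(4),R.as_rotvec().round(4))
def down(a):  # tool z down, tool x heading a deg
    a=np.radians(a);x=np.array([np.cos(a),np.sin(a),0]);z=np.array([0,0,-1.]);return Ro.from_matrix(np.c_[x,np.cross(z,x),z])
def now(r=None):
    from bench import r
    o=r.get_obs();return o["tcp_pos"],Ro.from_rotvec(o["orientation"]),o
E
python3 - <<'E'
from h import *
p,R,o=now();plan(p,R,[.541,.0605,.40],down(30))
E
```

```text
15 "dp": [[-0.23, 0.266, 0.003], [-0.218, 0.275, 0.003], [-0.206, 0.285, 0.002], [-0.193, 0.293, 0.003], [-0.18, 0.302, 0.002], [-0.167, 0.309, 0.003], [-0.153, 0.316, 0.002], [-0.139, 0.323, 0.003], [-0.124, 0.329, 0.002], [-0.11, 0.334, 0.003], [-0.095, 0.338, 0.002], [-0.08, 0.342, 0.003], [-0.065, 0.345, 0.002], [-0.05, 0.348, 0.003], [-0.035, 0.35, 0.002]] 
"twist": [[0.0, 0.0, 0.021], [0.0, 0.0, 0.021], [0.0, 0.0, 0.021], [0.0, 0.0, 0.021], [0.0, 0.0, 0.021], [0.0, 0.0, 0.021], [0.0, 0.0, 0.021], [0.0, 0.0, 0.021], [0.0, 0.0, 0.021], [0.0, 0.0, 0.021], [0.0, 0.0, 0.021], [0.0, 0.0, 0.021], [0.0, 0.0, 0.021], [0.0, 0.0, 0.021], [0.001, 0.001, 0.021]]
end [0.541  0.0605 0.4   ] [-3.0336e+00 -8.1230e-01 -8.0000e-04]
```

Emit:
apply_moves:
  dp:
    - [-0.23,0.27,0]
    - [-0.22,0.275,0]
    - [-0.205,0.285,0]
    - [-0.195,0.295,0]
    - [-0.18,0.3,0]
    - [-0.165,0.31,0]
    - [-0.155,0.315,0]
    - [-0.14,0.325,0]
    - [-0.125,0.33,0]
    - [-0.11,0.335,0]
    - [-0.095,0.34,0]
    - [-0.08,0.34,0]
    - [-0.065,0.345,0]
    - [-0.05,0.35,0]
    - [-0.035,0.35,0]
  twist:
    - [0,0,0.02]
    - [0,0,0.02]
    - [0,0,0.02]
    - [0,0,0.02]
    - [0,0,0.02]
    - [0,0,0.02]
    - [0,0,0.02]
    - [0,0,0.02]
    - [0,0,0.02]
    - [0,0,0.02]
    - [0,0,0.02]
    - [0,0,0.02]
    - [0,0,0.02]
    - [0,0,0.02]
    - [0,0,0.02]
  jaw: [0,0,0,0,0,0,0,0,0,0,0,0,0,0,0]

```text
clock: 1.6
tcp_pos: [0.5499, 0.0446, 0.3985]
orientation: [3.025, 0.843, -0.014]
contact_force: [0.6, -0.2, 0.6]
grip_width: 0.0854
```

```bash
cat >> h.py <<'E'
def wrist(name):
    from bench import r
    p,R,o=now();f=r.grab_frame("wrist")
    H=f["hand_eye"];Rc=R.as_matrix()@H[:3,:3];tc=R.as_matrix()@H[:3,3]+p
    f["R"]=Rc.T;f["t"]=-Rc.T@tc
    pickle.dump(f,open(name+".pkl","wb"));cv2.imwrite(f"pics/{name}.png",f["color"][:,:,::-1]);return f
E
python3 - <<'E'
from h import *
p,R,o=now();print(o["clock"],p,R.as_rotvec(),o["joints"])
f=wrist("w1");print(f["intrinsics"],f["hand_eye"])
E
```

```text
1.6 [0.54993992 0.04461872 0.39851012] [ 3.02518866  0.8429786  -0.01423208] [-0.52864598  0.29460633  0.40983415  1.87892698 -0.1347618   1.00424262
  0.48251534]
[[352.58697465   0.         319.95305876]
 [  0.         352.58697465 238.70874081]
 [  0.           0.           1.        ]] [[ 9.99999879e-01  4.78999171e-04 -1.09886827e-04  6.24002070e-04]
 [-4.30066601e-04  9.61159453e-01  2.75993335e-01 -7.01382799e-02]
 [ 2.37819341e-04 -2.75993255e-01  9.61159543e-01  3.09264290e-02]
 [ 0.00000000e+00  0.00000000e+00  0.00000000e+00  1.00000000e+00]]
```

View pics/w1.png

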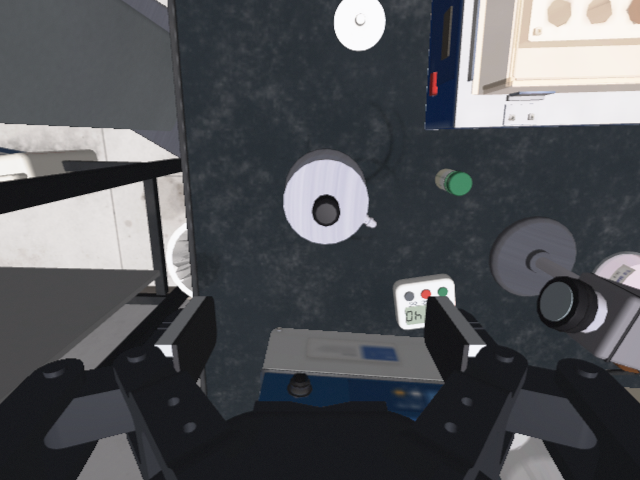

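```bash
python3 - <<'E'
from h import *
np.set_printoptions(precision=4,suppress=True)
f=ld("w1")
P=cloud(f).reshape(-1,3)
def sel(c,rad,z0,z1): return P[(np.hypot(P[:,0]-c[0],P[:,1]-c[1])<rad)&(P[:,2]>z0)&(P[:,2]<z1)]
q=sel((.54,.06),.06,.078,.088);print("lid",len(q),fitc(q[:,:2]),q[:,2].mean())
q=sel((.54,.06),.03,.115,.13);print("knob",len(q),fitc(q[:,:2]),q[:,2].max(),q[:,:2].mean(0))
q=sel((.75,.11),.06,.003,.02);print("foot",len(q),fitc(q[:,:2]),q[:,2].mean())
for u,v in [(555,305),(585,303),(562,282),(550,262),(570,300),(600,300)]:print(u,v,px(f,u,v))
crop(f,480,640,200,380,4,"pics/w1c.png")
print(now()[0])
E
```

```text
lid 4817 (array([0.5418, 0.0616, 0.0351]), np.float64(0.00011566531832497272)) 0.080948865347613
knob 620 (array([0.5418, 0.0617, 0.0101]), np.float64(0.00013030932007220136)) 0.12292046532329191 [0.5415 0.0624]
foot 4487 (array([0.7684, 0.1153, 0.0439]), np.float64(0.0007514128735016937)) 0.012319530109630742
555 305 [0.6882 0.0942 0.1678]
585 303 [0.6909 0.1048 0.1807]
562 282 [0.6864 0.1081 0.162 ]
550 262 [0.7654 0.12   0.0387]
570 300 [0.6874 0.1016 0.175 ]
600 300 [0.7043 0.1109 0.173 ]
[0.5521 0.037  0.399 ]
```

View pics/w1c.png

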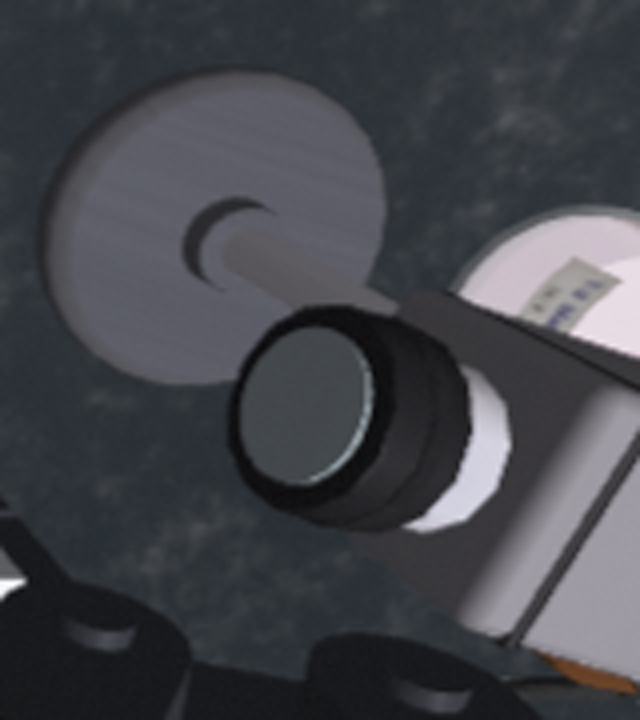

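```bash
python3 - <<'E'
from h import *
p,R,o=now();plan(p,R,[.5415,.061,.30],down(30),n=4)
E
```

```text
4 "dp": [[0.008, -0.055, 0.206], [0.008, -0.055, 0.206], [0.007, -0.055, 0.206], [0.006, -0.055, 0.207]] 
"twist": [[0.0, 0.001, 0.001], [0.001, 0.001, 0.001], [0.0, 0.001, 0.001], [0.001, 0.001, 0.001]]
end [0.5415 0.061  0.2999] [ 3.0342e+00  8.1390e-01 -4.0000e-04]
```

Emit:
apply_moves:
  dp:
    - [0.01,-0.055,0.2]
    - [0.01,-0.055,0.2]
    - [0.005,-0.055,0.2]
    - [0.005,-0.055,0.2]
    - [0,0,0]
    - [0,0,0]
  twist:
    - [0,0.001,0.001]
    - [0,0.001,0.001]
    - [0,0.001,0.001]
    - [0,0.001,0.001]
    - [0,0,0]
    - [0,0,0]
  jaw: [0,0,0,0,0,0]

```text
clock: 2.25
tcp_pos: [0.5425, 0.0568, 0.3]
orientation: [3.032, 0.798, 0.002]
contact_force: [0.1, 0.2, -0.4]
grip_width: 0.0855
```

```bash
python3 - <<'E'
from h import *
np.set_printoptions(precision=4,suppress=True)
p,R,o=now();print(o["clock"],p,R.as_rotvec(),o["qvel"])
f=wrist("w2")
P=cloud(f).reshape(-1,3)
def sel(c,rad,z0,z1): return P[(np.hypot(P[:,0]-c[0],P[:,1]-c[1])<rad)&(P[:,2]>z0)&(P[:,2]<z1)]
q=sel((.54,.06),.06,.078,.088);print("lid",len(q),fitc(q[:,:2]),q[:,2].mean())
q=sel((.54,.06),.03,.115,.13);print("knob",len(q),fitc(q[:,:2]),q[:,2].max())
q=sel((.768,.115),.06,.003,.02);print("foot",len(q),fitc(q[:,:2]),q[:,2].mean())
p,R,o=now();plan(p,R,[.5415,.061,.264],down(30),n=2)
E
```

```text
2.25 [0.5425 0.0568 0.3   ] [3.032  0.7977 0.0019] [-0.0074  0.015  -0.0062  0.0166 -0.006   0.0003  0.0022]
lid 9299 (array([0.542 , 0.0617, 0.0352]), np.float64(0.00010894161631729563)) 0.08097667456340714
knob 1444 (array([0.542 , 0.0618, 0.0103]), np.float64(0.00013382205271711956)) 0.1227326866526073
foot 7325 (array([0.7683, 0.1155, 0.0439]), np.float64(0.000936764657467637)) 0.012194890865299426
2 "dp": [[0.005, -0.017, 0.15], [0.005, -0.018, 0.15]] 
"twist": [[0.001, 0.0, -0.002], [0.002, 0.0, -0.002]]
end [0.5415 0.061  0.264 ] [ 3.0346  0.8124 -0.0008]
```

View pics/w2.png

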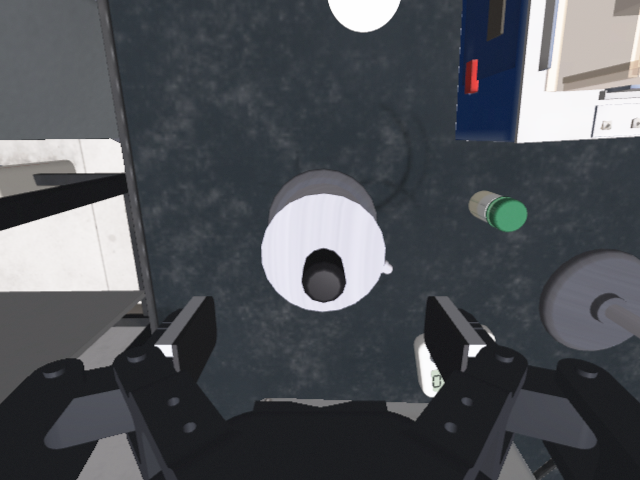

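Emit:
apply_moves:
  dp:
    - [0,-0.02,0.15]
    - [0,-0.02,0.15]
    - [0,-0.005,0]
    - [0,0,0]
    - [0,0,0]
    - [0,0,0]
    - [0,0,0]
    - [0,0,0]
    - [0,0,0]
  twist:
    - [0.001,0,-0.002]
    - [0.001,0,-0.002]
    - [0,0,0]
    - [0,0,0]
    - [0,0,0]
    - [0,0,0]
    - [0,0,0]
    - [0,0,0]
    - [0,0,0]
  jaw: [0,0,0,255,255,255,255,255,255]
  grip_force: 40

```text
clock: 3.2
tcp_pos: [0.5431, 0.0598, 0.2726]
orientation: [3.033, 0.808, 0.018]
contact_force: [-0.6, 0.3, 0.1]
grip_width: 0.0193
```

```bash
python3 - <<'E'
from h import *
p,R,o=now();print(o["clock"],p,R.as_rotvec(),o["grip_width"],o["contact_force"])
plan(p,R,[p[0],p[1],.320],R,n=2)
E
```

```text
3.2 [0.54310031 0.0597827  0.27256675] [3.03323037 0.80849491 0.01828016] 0.01928675507763129 [-0.55390222  0.32826371  0.07363653]
2 "dp": [[0.002, 0.001, -0.198], [0.002, 0.001, -0.197]] 
"twist": [[0.0, 0.0, 0.0], [0.0, 0.0, 0.0]]
end [0.5431 0.0598 0.32  ] [3.0332 0.8085 0.0183]
```

Emit:
apply_moves:
  dp:
    - [0,0,0]
    - [0,0,0]
    - [0,0,0.07]
    - [0,0,0.01]
    - [0,0,0]
    - [0,0,0]
  twist:
    - [0,0,0]
    - [0,0,0]
    - [0,0,0]
    - [0,0,0]
    - [0,0,0]
    - [0,0,0]
  jaw: [120,120,120,120,120,120]

```text
clock: 3.8
tcp_pos: [0.544, 0.0604, 0.2621]
orientation: [3.033, 0.809, 0.022]
contact_force: [-0.5, -0.5, -0.2]
grip_width: 0.0454
```

Emit:
apply_moves:
  dp:
    - [-0.005,0.01,-0.01]
    - [0,0,0]
    - [0,0,0]
    - [0,0,0]
    - [0,0,0]
  twist:
    - [0,0,0]
    - [0,0,0]
    - [0,0,0]
    - [0,0,0]
    - [0,0,0]
  jaw: [255,255,255,255,255]

```text
clock: 4.3
tcp_pos: [0.5438, 0.0585, 0.2637]
orientation: [3.033, 0.809, 0.02]
contact_force: [-0.4, 0.1, -0.1]
grip_width: 0.0195
```

```bash
python3 - <<'E'
from h import *
p,R,o=now();print(o["clock"],p,R.as_matrix(),o["grip_width"],o["contact_force"])
plan(p,R,[p[0],p[1],.330],R,n=2)
E
```

```text
4.3 [0.54375162 0.0584567  0.26373718] [[ 8.67212097e-01  4.97772494e-01  1.28733005e-02]
 [ 4.97803740e-01 -8.67289262e-01  8.78852796e-04]
 [ 1.16023441e-02  5.64622538e-03 -9.99916749e-01]] 0.019515812478616064 [-0.37360177  0.09607521 -0.1351088 ]
2 "dp": [[0.003, 0.002, -0.276], [0.003, 0.001, -0.276]] 
"twist": [[0.0, 0.0, 0.0], [0.0, 0.0, 0.0]]
end [0.5437 0.0584 0.33  ] [3.0331 0.8086 0.0199]
```

Emit:
apply_moves:
  dp:
    - [0,0,-0.25]
    - [0,0,-0.25]
    - [0,0,0]
    - [0,0,0]
  twist:
    - [0,0,0]
    - [0,0,0]
    - [0,0,0]
    - [0,0,0]
  jaw: [255,255,255,255]

```text
clock: 4.7
tcp_pos: [0.5426, 0.0586, 0.3244]
orientation: [3.033, 0.809, 0.017]
contact_force: [-0.4, 0.0, -1.2]
grip_width: 0.0196
```

```bash
python3 - <<'E'
from h import *
p,R,o=now();print(o["clock"],p,R.as_matrix(),o["grip_width"],o["contact_force"])
plan(p,R,[.5438+.052,.0585-.0835,.33],down(30),n=4)
E
```

```text
4.7 [0.54257223 0.05862451 0.32436137] [[ 8.67073688e-01  4.98058140e-01  1.10140552e-02]
 [ 4.98086440e-01 -8.67127360e-01  1.99148972e-04]
 [ 9.64977633e-03  5.31327469e-03 -9.99939324e-01]] 0.0195780212096778 [-0.39683171  0.02543006 -1.1821034 ]
4 "dp": [[0.009, 0.206, -0.011], [0.01, 0.206, -0.011], [0.009, 0.207, -0.011], [0.009, 0.206, -0.012]] 
"twist": [[0.001, -0.001, 0.0], [0.001, -0.001, 0.0], [0.0, -0.001, -0.001], [0.001, -0.002, 0.0]]
end [ 0.5957 -0.025   0.3301] [-3.0339e+00 -8.1280e-01  1.6000e-03]
```

Lid lifted (1.2 N weight felt). Moving over the laying place.

Emit:
apply_moves:
  dp:
    - [0.01,0.205,-0.01]
    - [0.01,0.205,-0.01]
    - [0.01,0.205,-0.01]
    - [0.01,0.205,-0.01]
    - [0,0,0]
    - [0,0,0]
    - [0,0,0]
  twist:
    - [0.001,-0.001,0]
    - [0.001,-0.001,0]
    - [0,-0.001,0]
    - [0.001,-0.001,0]
    - [0,0,0]
    - [0,0,0]
    - [0,0,0]
  jaw: [255,255,255,255,255,255,255]

```text
clock: 5.4
tcp_pos: [0.5953, -0.025, 0.3216]
orientation: [-3.03, -0.815, 0.015]
contact_force: [-0.7, -0.2, -1.5]
grip_width: 0.0197
```

```bash
python3 - <<'E'
from h import *
p,R,o=now();print(o["clock"],p,R.as_matrix(),o["grip_width"],o["contact_force"])
f=wrist("w3")
plan(p,R,[.5438+.052,.0585-.0835,.202],down(30),n=4)
from bench import r
f=r.grab_frame("top");pickle.dump(f,open("top3.pkl","wb"));crop(f,230,440,130,330,3,"pics/t3.png")
E
```

```text
5.4 [ 0.59526611 -0.02496355  0.32163038] [[ 0.86515685  0.50139922 -0.01012148]
 [ 0.50143542 -0.86519418  0.00124505]
 [-0.00813278 -0.00615243 -0.999948  ]] 0.01972363583002741 [-0.70351731 -0.15785583 -1.49799458]
4 "dp": [[0.003, 0.002, 0.249], [0.002, 0.002, 0.249], [0.002, 0.001, 0.249], [0.002, 0.001, 0.25]] 
"twist": [[-0.001, 0.001, 0.0], [-0.001, 0.001, 0.0], [0.0, 0.001, 0.0], [-0.001, 0.001, 0.001]]
end [ 0.5958 -0.025   0.202 ] [3.0347e+00 8.1240e-01 4.0000e-04]
```

View pics/w3.png

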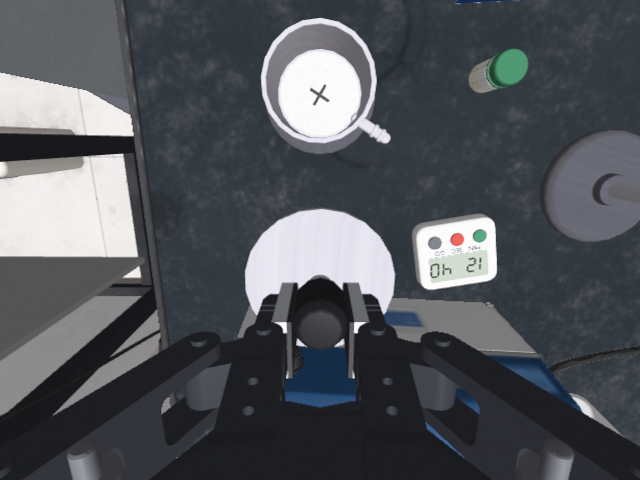

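View pics/t3.png

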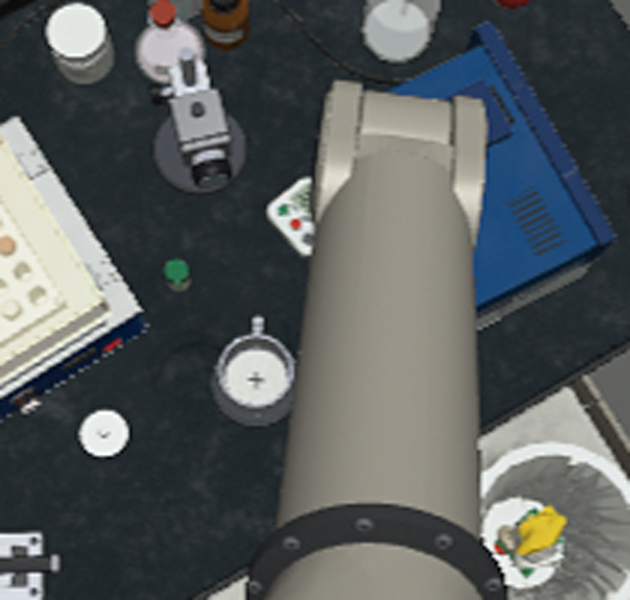

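Emit:
apply_moves:
  dp:
    - [0,0,0.25]
    - [0,0,0.25]
    - [0,0,0.25]
    - [0,0,0.2]
    - [0,0,0]
    - [0,0,0]
  twist:
    - [-0.001,0.001,0]
    - [-0.001,0.001,0]
    - [0,0.001,0]
    - [-0.001,0.001,0]
    - [0,0,0]
    - [0,0,0]
  jaw: [255,255,255,255,255,255]

```text
clock: 6.1
tcp_pos: [0.5947, -0.0185, 0.2061]
orientation: [-3.028, -0.828, -0.008]
contact_force: [0.3, 0.1, -1.4]
grip_width: 0.0196
```

```bash
python3 - <<'E'
from h import *
np.set_printoptions(precision=4,suppress=True)
p,R,o=now();print(o["clock"],p,R.as_matrix(),o["grip_width"],o["contact_force"])
f=ld("w3");print(px(f,319,95));c=f["color"]
P=cloud(f).reshape(-1,3);
m=(np.hypot(P[:,0]-.542,P[:,1]-.0617)<.027)&(abs(P[:,2]-.02)<.006);g=c.reshape(-1,3).mean(1)
q=P[m];print("disc",len(q),q.mean(0),fitc(q[:,:2]));k=P[m&(g<110)];print("cross",len(k),(k.min(0)+k.max(0))/2,k.mean(0))
E
```

```text
6.1 [ 0.5947 -0.0185  0.2061] [[ 0.8607  0.5091  0.0044]
 [ 0.509  -0.8607  0.0038]
 [ 0.0057 -0.0011 -1.    ]] 0.019626752697967636 [ 0.2842  0.1388 -1.3756]
[0.5422 0.0614 0.0198]
disc 4782 [0.5418 0.0622 0.0203] (array([0.542 , 0.0617, 0.0269]), np.float64(7.280732334936224e-05))
cross 66 [0.5425 0.0615 0.0202] [0.5422 0.0614 0.0206]
```

Emit:
apply_moves:
  dp:
    - [0,0.05,0.02]
    - [0,0,0.05]
    - [0,0,0.02]
    - [0,0,0]
  twist:
    - [0,0,0]
    - [0,0,0]
    - [0,0,0]
    - [0,0,0]
  jaw: [255,255,255,255]

```text
clock: 6.5
tcp_pos: [0.5998, -0.0237, 0.1985]
orientation: [-3.028, -0.83, -0.018]
contact_force: [-0.7, -0.1, -0.9]
grip_width: 0.0194
```

Emit:
apply_moves:
  dp:
    - [0,0,0.015]
    - [0,0,0.01]
    - [0,0,0]
  twist:
    - [0,0,0]
    - [0,0,0]
    - [0,0,0]
  jaw: [255,255,255]

```text
clock: 6.8
tcp_pos: [0.6002, -0.0237, 0.1968]
orientation: [-3.028, -0.829, -0.02]
contact_force: [0.5, 0.4, -0.8]
grip_width: 0.0192
```

Emit:
apply_moves:
  dp:
    - [0,0,0.015]
    - [0,0,0]
    - [0,0,0]
    - [0,0,0]
    - [0,0,0]
    - [0,0,0]
  twist:
    - [0,0,0]
    - [0,0,0]
    - [0,0,0]
    - [0,0,0]
    - [0,0,0]
    - [0,0,0]
  jaw: [255,255,120,120,120,120]

```text
clock: 7.4
tcp_pos: [0.6008, -0.0235, 0.1969]
orientation: [-3.028, -0.829, -0.023]
contact_force: [-0.4, 0.3, -1.1]
grip_width: 0.0453
```

```bash
python3 - <<'E'
from h import *
p,R,o=now();print(o["clock"],p,o["grip_width"],o["contact_force"])
plan(p,R,[p[0],p[1],.33],R,n=3)
E
```

```text
7.4 [ 0.60075487 -0.02353944  0.19686394] 0.045314941482646795 [-0.37632484  0.2716414  -1.13030906]
3 "dp": [[0.005, 0.001, -0.37], [0.006, 0.0, -0.37], [0.005, 0.001, -0.369]] 
"twist": [[0.0, 0.0, 0.0], [0.0, 0.0, 0.0], [0.0, 0.0, 0.0]]
end [ 0.6007 -0.0236  0.33  ] [-3.0275 -0.8293 -0.0231]
```

Emit:
apply_moves:
  dp:
    - [0,0,-0.1]
    - [0,0,-0.37]
    - [0,0,-0.37]
    - [0,0,-0.35]
    - [0,0,0]
  twist:
    - [0,0,0]
    - [0,0,0]
    - [0,0,0]
    - [0,0,0]
    - [0,0,0]
  jaw: [120,120,60,0,0]

```text
clock: 7.9
tcp_pos: [0.5986, -0.0249, 0.346]
orientation: [-3.028, -0.828, -0.018]
contact_force: [0.5, -0.5, 0.2]
grip_width: 0.0848
```

```bash
python3 - <<'E'
from h import *
np.set_printoptions(precision=4,suppress=True)
p,R,o=now();print(o["clock"],p,o["grip_width"],o["contact_force"],o["joints"])
f=wrist("w4")
P=cloud(f).reshape(-1,3)
def sel(c,rad,z0,z1): return P[(np.hypot(P[:,0]-c[0],P[:,1]-c[1])<rad)&(P[:,2]>z0)&(P[:,2]<z1)]
q=sel((.597,-.02),.05,.01,.02);print("lid",len(q),fitc(q[:,:2]),q[:,2].mean())
q=sel((.597,-.02),.03,.045,.06);print("knob",len(q),fitc(q[:,:2]),q[:,2].max())
E
```

```text
7.9 [ 0.5986 -0.0249  0.346 ] 0.08480120621034506 [ 0.4552 -0.5086  0.2013] [-0.3686  0.4325  0.4032  1.8259 -0.2161  0.9147  0.666 ]
lid 4293 (array([ 0.6006, -0.0185,  0.0352]), np.float64(0.00013528756552710775)) 0.013888653649538781
knob 558 (array([ 0.6004, -0.0183,  0.0101]), np.float64(9.34259401704563e-05)) 0.055761143637007946
```

View pics/w4.png

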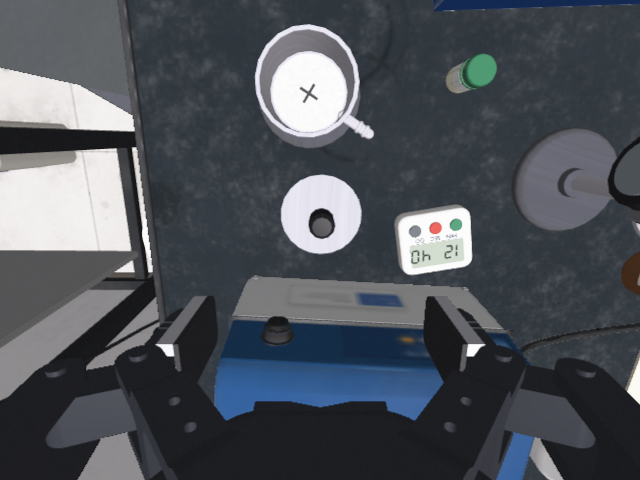

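```bash
python3 - <<'E'
from h import *
p,R,o=now();plan(p,R,[.3705,.290,.38],down(2),n=10)
E
```

```text
10 "dp": [[-0.029, -0.322, -0.03], [-0.045, -0.32, -0.03], [-0.062, -0.317, -0.03], [-0.077, -0.314, -0.03], [-0.093, -0.31, -0.03], [-0.109, -0.305, -0.03], [-0.124, -0.299, -0.03], [-0.139, -0.292, -0.03], [-0.152, -0.285, -0.031], [-0.167, -0.277, -0.03]] 
"twist": [[0.0, 0.0, 0.024], [0.0, 0.0, 0.024], [0.0, 0.0, 0.024], [0.0, -0.001, 0.024], [0.0, 0.0, 0.024], [0.0, -0.001, 0.024], [0.0, 0.0, 0.024], [-0.001, -0.001, 0.023], [0.0, 0.0, 0.024], [-0.001, -0.001, 0.023]]
end [0.3705 0.29   0.3799] [ 3.1407e+00  5.6100e-02 -9.0000e-04]
```

Emit:
apply_moves:
  dp:
    - [-0.03,-0.32,-0.03]
    - [-0.045,-0.32,-0.03]
    - [-0.06,-0.315,-0.03]
    - [-0.075,-0.315,-0.03]
    - [-0.095,-0.31,-0.03]
    - [-0.11,-0.305,-0.03]
    - [-0.125,-0.3,-0.03]
    - [-0.14,-0.29,-0.03]
    - [-0.15,-0.285,-0.03]
    - [-0.165,-0.275,-0.03]
    - [0,0,0]
    - [0,0,0]
    - [0,0,0]
  twist:
    - [0,0,0.024]
    - [0,0,0.024]
    - [0,0,0.024]
    - [0,0,0.024]
    - [0,0,0.024]
    - [0,0,0.024]
    - [0,-0.001,0.024]
    - [0,0,0.024]
    - [0,-0.001,0.024]
    - [0,-0.001,0.024]
    - [0,0,0]
    - [0,0,0]
    - [0,0,0]
  jaw: [0,0,0,0,0,0,0,0,0,0,0,0,0]

```text
clock: 9.25
tcp_pos: [0.3605, 0.3002, 0.3727]
orientation: [3.135, 0.015, -0.017]
contact_force: [0.0, -0.5, 0.8]
grip_width: 0.0852
```

```bash
python3 - <<'E'
from h import *
np.set_printoptions(precision=4,suppress=True)
p,R,o=now();print(o["clock"],p,R.as_matrix(),o["joints"])
f=wrist("w5")
E
```

```text
9.25 [0.3605 0.3002 0.3727] [[ 0.9999  0.0096 -0.0107]
 [ 0.0095 -0.9999 -0.0061]
 [-0.0107  0.006  -0.9999]] [-1.1431  0.1785  0.3579  2.0816 -0.0833  0.9062 -0.7287]
```

View pics/w5.png

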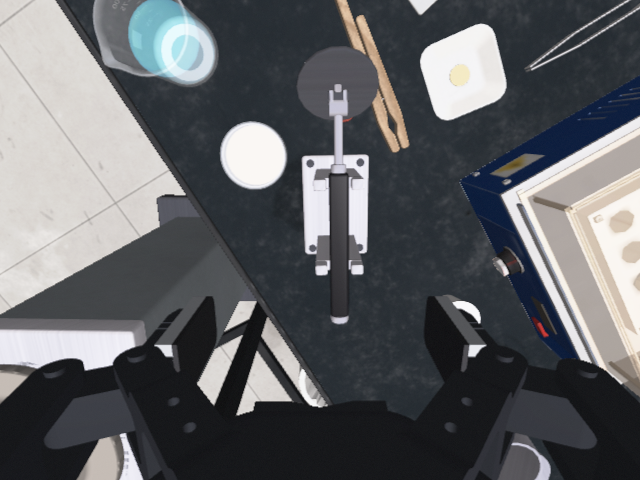

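```bash
cat > mir.py <<'E'
from h import *
np.set_printoptions(precision=4,suppress=True)
import sys
f=ld(sys.argv[1]);P=cloud(f);g=f["color"].astype(int)
Q=P.reshape(-1,3);C=g.reshape(-1,3)
m=(Q[:,2]>.093)&(Q[:,2]<.102)&(abs(Q[:,0]-.37)<.03)&(Q[:,1]>.2)&(Q[:,1]<.35)&(C.mean(1)<80)
q=Q[m];print("grip",len(q),q.min(0),q.max(0))
rect=cv2.minAreaRect(q[:,:2].astype(np.float32));print(rect)
ys=np.arange(.235,.335,.01);c=[]
for y in ys:
    b=q[abs(q[:,1]-y)<.005];c.append((b[:,0].min()+b[:,0].max())/2)
k=np.polyfit(ys,c,1);print("axis x(y)=",k,np.polyval(k,.297),"heading",90-np.degrees(np.arctan(k[0])),q[:,2].mean())
# posts
m=(Q[:,2]>.09)&(Q[:,2]<.1)&(abs(Q[:,0]-.37)<.03)&(abs(Q[:,0]-.37)>.010)&(Q[:,1]>.2)&(Q[:,1]<.36)
b=Q[m];y=b[:,1];print("posts",len(b),[ (s.min(),s.max()) for s in (y[y<.3],y[y>.3])])
# head
m=(abs(Q[:,0]-.367)<.04)&(Q[:,1]>.365)&(Q[:,1]<.45)&(Q[:,2]>.05)&(Q[:,2]<.12)&(C.mean(1)<110)
d=Q[m];d=d[abs(d[:,0]-.367)>.009]
for i in range(6):
    c0=d.mean(0);u,s,vt=np.linalg.svd(d-c0,full_matrices=False);n=vt[2];e=(d-c0)@n;d=d[abs(e)<max(.0015,2*e.std())]
n=n*np.sign(n[1]);print("glass n",n,len(d),e.std(),c0,"elev",np.degrees(np.arcsin(n[2])),"head",np.degrees(np.arctan2(n[1],n[0])))
m=(abs(Q[:,0]-.367)<.04)&(Q[:,1]>.365)&(Q[:,1]<.45)&(abs((Q-c0)@n)<.002);a=Q[m]
e1=np.cross(n,[0,0,1]);e1/=np.linalg.norm(e1);e2=np.cross(n,e1);ab=np.c_[(a-c0)@e1,(a-c0)@e2]
ft=fitc(ab);print(ft);cc=c0+e1*ft[0][0]+e2*ft[0][1];print("back centre",cc,"face",cc+.004*n)
E
python3 mir.py w5
```

```text
grip 2355 [0.3631 0.2353 0.0935] [0.3796 0.3457 0.099 ]
((0.37144735455513, 0.2904548943042755), (0.013760480098426342, 0.11017443984746933), 1.5589404106140137)
axis x(y)= [-0.0265  0.3792] 0.3713880761106092 heading 91.5156307340681 0.0966973144970227
posts 483 [(np.float64(0.23105276428051677), np.float64(0.2783739352994653)), (np.float64(0.3329848840143366), np.float64(0.3420516785723186))]
glass n [-0.0212  0.6929 -0.7207] 2695 0.0005784868086152974 [0.3689 0.4027 0.0857] elev -46.11111434524726 head 91.75228939502017
(array([-0.0007,  0.002 ,  0.0278]), np.float64(0.00014327677791860382))
back centre [0.3682 0.4013 0.0843] face [0.3681 0.404  0.0814]
```

```bash
python3 - <<'E'
from h import *
p,R,o=now();print(p);plan(p,R,[.371,.309,.29],down(1.5),n=3)
E
```

```text
[0.36073372 0.29976764 0.37271205]
3 "dp": [[0.031, -0.027, 0.229], [0.031, -0.026, 0.23], [0.029, -0.025, 0.229]] 
"twist": [[0.001, 0.002, -0.003], [0.001, 0.002, -0.003], [0.001, 0.001, -0.002]]
end [0.371  0.3089 0.29  ] [-3.1412e+00 -4.0000e-02  6.0000e-04]
```

Emit:
apply_moves:
  dp:
    - [0.03,-0.025,0.23]
    - [0.03,-0.025,0.23]
    - [0.03,-0.025,0.23]
    - [0,0,0]
    - [0,0,0]
  twist:
    - [0.001,0.002,-0.003]
    - [0.001,0.002,-0.003]
    - [0.001,0.001,-0.002]
    - [0,0,0]
    - [0,0,0]
  jaw: [0,0,0,0,0]

```text
clock: 9.8
tcp_pos: [0.3754, 0.3038, 0.2881]
orientation: [3.141, 0.025, 0.003]
contact_force: [0.2, -0.4, 0.4]
grip_width: 0.0854
```

```bash
python3 - <<'E'
from h import *
p,R,o=now();print(o["clock"],p,R.as_matrix().round(4))
f=wrist("w6")
plan(p,R,[.371,.309,.243],down(1.5),n=2)
E
python3 mir.py w6
```

```text
9.8 [0.37541167 0.30377484 0.28813516] [[ 0.9999  0.0158  0.002 ]
 [ 0.0158 -0.9999 -0.    ]
 [ 0.002   0.     -1.    ]]
2 "dp": [[-0.018, -0.022, 0.188], [-0.019, -0.022, 0.188]] 
"twist": [[0.0, 0.0, -0.002], [0.0, -0.001, -0.003]]
end [0.371 0.309 0.243] [ 3.1413e+00  4.1200e-02 -1.0000e-04]
grip 5342 [0.3635 0.2356 0.0933] [0.3801 0.3455 0.0988]
((0.37175533175468445, 0.29046306014060974), (0.014030293561518192, 0.11002903431653976), 1.7802503108978271)
axis x(y)= [-0.027   0.3797] 0.3716975490960693 heading 91.54795799907079 0.09665343028399237
posts 998 [(np.float64(0.2324997299176141), np.float64(0.2788234365833856)), (np.float64(0.3329600866909401), np.float64(0.3419763541912978))]
glass n [-0.0224  0.6917 -0.7219] 6430 0.0005668795161814287 [0.3692 0.4031 0.0861] elev -46.21033507094822 head 91.85099102790977
(array([-0.0009,  0.0027,  0.0279]), np.float64(0.00023178963381715714))
back centre [0.3683 0.4011 0.0843] face [0.3682 0.4039 0.0814]
```

View pics/w6.png

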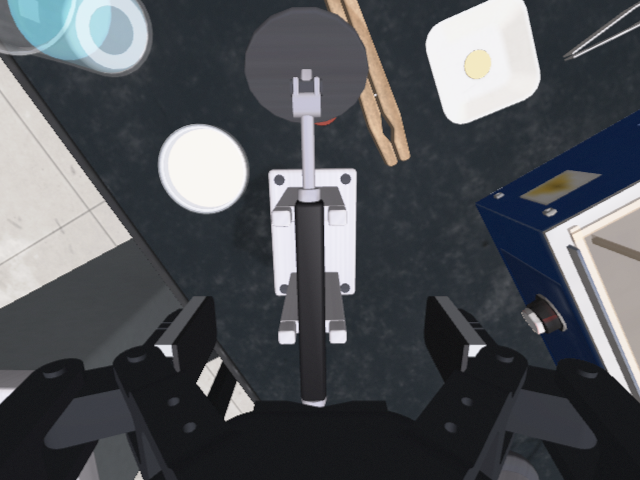

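Emit:
apply_moves:
  dp:
    - [-0.018,-0.02,0.185]
    - [-0.018,-0.02,0.185]
    - [0,0,0]
    - [0,0,0]
  twist:
    - [0,0,-0.001]
    - [0,0,0]
    - [0,0,0]
    - [0,0,0]
  jaw: [0,0,0,0]
  grip_force: 60

```text
clock: 10.25
tcp_pos: [0.3735, 0.3087, 0.2487]
orientation: [-3.134, -0.023, -0.012]
contact_force: [0.1, -0.3, -0.4]
grip_width: 0.0853
```

```bash
python3 - <<'E'
from h import *
p,R,o=now();print(o["clock"],p,R.as_matrix().round(4),o["contact_force"])
plan(p,R,[.3713,.308,.243],down(1.6),n=1)
E
```

```text
10.25 [0.3734572  0.30874642 0.24874496] [[ 0.9999  0.015   0.0078]
 [ 0.015  -0.9999  0.0073]
 [ 0.0079 -0.0072 -0.9999]] [ 0.13728534 -0.29989423 -0.40289503]
1 "dp": [[-0.018, 0.006, 0.048]] 
"twist": [[-0.003, -0.004, -0.006]]
end [0.3714 0.308  0.243 ] [-3.1404e+00 -4.3300e-02  7.0000e-04]
```

Emit:
apply_moves:
  dp:
    - [-0.02,0,0.05]
    - [0,0,0]
    - [0,0,0]
    - [0,0,0]
    - [0,0,0]
    - [0,0,0]
    - [0,0,0]
    - [0,0,0]
  twist:
    - [-0.003,-0.004,-0.001]
    - [0,0,0]
    - [0,0,0]
    - [0,0,0]
    - [0,0,0]
    - [0,0,0]
    - [0,0,0]
    - [0,0,0]
  jaw: [0,0,255,255,255,255,255,255]
  grip_force: 60

```text
clock: 11.05
tcp_pos: [0.3723, 0.3093, 0.2466]
orientation: [-3.136, -0.026, -0.004]
contact_force: [-1.3, 0.2, 0.6]
grip_width: 0.0129
```

```bash
python3 - <<'E'
from h import *
p,R,o=now();print(o["clock"],p,R.as_matrix().round(4),o["contact_force"],o["grip_width"],o["moment"])
E
```

```text
11.05 [0.37225682 0.30932161 0.24664945] [[ 0.9999  0.0168  0.0026]
 [ 0.0168 -0.9998  0.0055]
 [ 0.0027 -0.0055 -1.    ]] [-1.27559718  0.20154389  0.63540742] 0.01292015616072896 [-0.03220944  0.05852764  0.00053705]
```

Emit:
apply_moves:
  dp:
    - [0,0,-0.2]
    - [0,0,-0.3]
    - [0,0,-0.3]
    - [0,0,-0.15]
    - [0,0,0]
    - [0,0,0]
    - [0,0,0]
  twist:
    - [0,0,0]
    - [0,0,0]
    - [0,0,0]
    - [0,0,0]
    - [0,0,0]
    - [0,0,0]
    - [0,0,0]
  jaw: [255,255,255,255,255,255,255]

```text
clock: 11.75
tcp_pos: [0.3707, 0.3076, 0.361]
orientation: [3.141, 0.026, -0.003]
contact_force: [-0.6, -0.3, -1.4]
grip_width: 0.013
```

```bash
cat > hm.py <<'E'
# measure held mirror in the tool frame: glass normal, face centre, from wrist picture
from h import *
np.set_printoptions(precision=4,suppress=True)
def held(name,c=None):
    p,R,o=now();f=wrist(name)
    Q=cloud(f).reshape(-1,3);C=f["color"].reshape(-1,3).mean(1);val=f["z_map"].ravel()>0
    T=R.inv().apply(Q-p)   # tool coords
    # expected face about tool (0,-.095,.164)
    m=val&(np.abs(T[:,0])<.035)&(T[:,1]<-.055)&(T[:,1]>-.14)&(T[:,2]>.12)&(T[:,2]<.20)&(C<125)
    d=T[m];d=d[abs(d[:,0])>.009]
    for i in range(6):
        c0=d.mean(0);u,s,vt=np.linalg.svd(d-c0,full_matrices=False);n=vt[2];e=(d-c0)@n;d=d[abs(e)<max(.0015,2*e.std())]
    n=n*np.sign(n[2])
    m=val&(np.abs(T[:,0])<.04)&(T[:,1]<-.055)&(T[:,1]>-.15)&(abs((T-c0)@n)<.002);a=T[m]
    e1=np.cross(n,[0,0,1]);e1/=np.linalg.norm(e1);e2=np.cross(n,e1);ab=np.c_[(a-c0)@e1,(a-c0)@e2]
    ft=fitc(ab);cc=c0+e1*ft[0][0]+e2*ft[0][1]+.004*n
    print("tool-frame n",n,"face",cc,"rad",ft[0][2],len(d),e.std());return n,cc,p,R,o
E
python3 - <<'E'
from hm import *
n,cc,p,R,o=held("w7")
print(o["clock"],p,o["contact_force"],o["grip_width"],"world n",R.apply(n),"face",R.apply(cc)+p)
# expected from pre-grasp
R0=Ro.from_matrix([[.9999,.0168,.0026],[.0168,-.9998,.0055],[.0027,-.0055,-1]]);p0=np.array([.3723,.3093,.2466])
print("pre",R0.inv().apply([-.0218,.6923,-.7213]),R0.inv().apply(np.array([.3683,.404,.0814])-p0))
E
```

```text
tool-frame n [-0.0041 -0.6887  0.725 ] face [-0.     -0.0936  0.166 ] rad 0.027745465991226174 11050 0.0005609602405607094
11.75 [0.3707 0.3076 0.361 ] [-0.5782 -0.2884 -1.3526] 0.012960026558395189 world n [-0.0169  0.6882 -0.7253] face [0.3688 0.4011 0.195 ]
pre [-0.0121 -0.6886  0.7251] [-0.0029 -0.0938  0.1657]
```

View pics/w7.png

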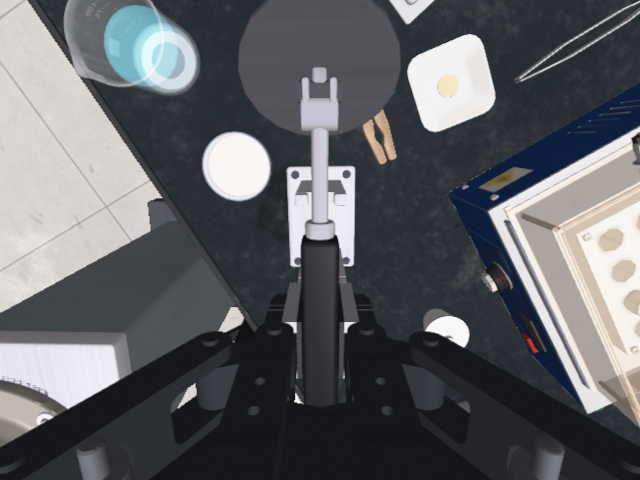

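```bash
cat > tgt.py <<'E'
from h import *
def target(n,cc,VP=(.542,.0616,.165),ang=13.5):
    a=np.radians(ang);d=np.array([np.cos(a),np.sin(a),0]);ns=(d-[0,0,1])/2**.5
    x=np.array([np.sin(a),-np.cos(a),0])
    ex=np.array([1,0,0])-n*n[0];ex/=np.linalg.norm(ex)
    R1,_=Ro.align_vectors([ns,x],[n,ex]);return np.array(VP)-R1.apply(cc),R1
def err(n,cc,p,R,VP=(.542,.0616,.165),ang=13.5):
    a=np.radians(ang);ns=np.array([np.cos(a),np.sin(a),-1])/2**.5
    F=R.apply(cc)+p;nn=R.apply(n);print("face err mm",(F-VP)*1e3,np.linalg.norm(F-VP)*1e3,"ang",np.arccos(nn@ns),nn,"clearance lens/cross z",nn@(np.array(VP)+.15*np.array([np.cos(a),np.sin(a),0])-F),nn@(np.array([.542,.0616,.02])-F))
E
python3 - <<'E'
from tgt import *
np.set_printoptions(precision=4,suppress=True)
P=cloud(ld("top0")).reshape(-1,3)
q=P[(P[:,0]>.4)&(P[:,0]<.6)&(P[:,1]>.1)&(P[:,1]<.5)];print("heater max z",q[:,2].max(),q[q[:,2].argmax()])
n=np.array([-.0041,-.6887,.725]);cc=np.array([0,-.0936,.166])
p,R,o=now();p1,R1=target(n,cc);print(p1,R1.as_matrix())
plan(p,R,p1+[0,0,.05],R1,n=12)
E
```

```text
heater max z 0.1434311143176784 [0.585  0.2106 0.1434]
[0.4467 0.0395 0.3285] [[ 0.2306 -0.9727  0.0256]
 [-0.973  -0.2306  0.0031]
 [ 0.0029 -0.0257 -0.9997]]
12 "dp": [[0.05, 0.187, -0.012], [0.071, 0.18, -0.013], [0.09, 0.171, -0.013], [0.109, 0.16, -0.013], [0.127, 0.146, -0.013], [0.142, 0.131, -0.013], [0.156, 0.114, -0.013], [0.168, 0.096, -0.013], [0.178, 0.076, -0.012], [0.185, 0.056, -0.012], [0.191, 0.034, -0.012], [0.193, 0.013, -0.012]] 
"twist": [[0.001, 0.001, 0.054], [0.001, 0.001, 0.054], [0.001, 0.001, 0.054], [0.001, 0.001, 0.054], [0.001, 0.001, 0.054], [0.001, 0.001, 0.054], [0.001, 0.001, 0.054], [0.001, 0.001, 0.054], [0.001, 0.001, 0.054], [0.0, 0.001, 0.054], [0.0, 0.0, 0.053], [0.001, 0.001, 0.054]]
end [0.4467 0.0395 0.3785] [-2.4495  1.9377 -0.0286]
```

Emit:
apply_moves:
  dp:
    - [0.05,0.185,-0.05]
    - [0.07,0.18,-0.05]
    - [0.09,0.17,-0.03]
    - [0.11,0.16,-0.01]
    - [0.125,0.145,0]
    - [0.14,0.13,0]
  twist:
    - [0,0.001,0.054]
    - [0,0.001,0.054]
    - [0,0.001,0.054]
    - [0,0.001,0.054]
    - [0,0.001,0.054]
    - [0,0.001,0.054]
  jaw: [255,255,255,255,255,255]

```text
clock: 12.4
tcp_pos: [0.4059, 0.172, 0.3716]
orientation: [2.948, -1.043, 0.009]
contact_force: [0.5, 0.1, -1.1]
grip_width: 0.0132
```

```bash
python3 - <<'E'
from tgt import *
np.set_printoptions(precision=4,suppress=True)
n=np.array([-.0041,-.6887,.725]);cc=np.array([0,-.0936,.166])
p,R,o=now();print(o["clock"],p,o["joints"],o["grip_width"]);p1,R1=target(n,cc)
plan(p,R,p1+[0,0,.05],R1,n=6)
E
```

```text
12.4 [0.4059 0.172  0.3716] [-1.0562  0.1312  0.5609  2.1527 -0.0719  0.8855 -1.1333] 0.01319306731073278
6 "dp": [[0.16, 0.108, -0.007], [0.171, 0.089, -0.007], [0.179, 0.07, -0.008], [0.186, 0.05, -0.008], [0.19, 0.03, -0.008], [0.193, 0.008, -0.009]] 
"twist": [[0.003, 0.0, 0.052], [0.002, 0.0, 0.052], [0.002, 0.0, 0.053], [0.003, 0.0, 0.052], [0.002, -0.001, 0.053], [0.003, 0.0, 0.052]]
end [0.4467 0.0395 0.3786] [-2.4504  1.9364 -0.0294]
```

Emit:
apply_moves:
  dp:
    - [0.16,0.11,-0.01]
    - [0.17,0.09,-0.01]
    - [0.18,0.07,-0.01]
    - [0.185,0.05,-0.01]
    - [0.19,0.03,-0.01]
    - [0.19,0.01,-0.01]
    - [0,0,0]
    - [0,0,0]
  twist:
    - [0.003,0,0.052]
    - [0.002,0,0.052]
    - [0.002,0,0.052]
    - [0.003,0,0.052]
    - [0.002,0,0.053]
    - [0.003,0,0.052]
    - [0,0,0]
    - [0,0,0]
  jaw: [255,255,255,255,255,255,255,255]

```text
clock: 13.2
tcp_pos: [0.4429, 0.0303, 0.3728]
orientation: [-2.431, 1.987, -0.029]
contact_force: [-0.4, -0.1, -0.8]
grip_width: 0.0125
```

```bash
python3 - <<'E'
from hm import *
from tgt import *
n,cc,p,R,o=held("w8");print(o["clock"],p,o["joints"],o["grip_width"])
err(n,cc,p,R);p,R,o=now();p1,R1=target(n,cc);print(p1)
plan(p,R,p1,R1,n=3)
E
```

```text
tool-frame n [-0.0034 -0.6889  0.7249] face [-0.0007 -0.0936  0.1661] rad 0.027783368914608034 11051 0.0005587072864605135
13.2 [0.4429 0.0303 0.3728] [-0.8972  0.1423  0.7605  2.1595 -0.1119  0.8683 -1.4412] 0.012454060426378243
face err mm [ -5.027  -13.7019  42.9064] 45.320721830196725 ang 0.033640060269933166 [ 0.6854  0.1327 -0.716 ] clearance lens/cross z 0.14059587156806452 0.1398058278138239
[0.4469 0.0387 0.3287]
3 "dp": [[-0.022, -0.014, 0.122], [-0.021, -0.014, 0.123], [-0.021, -0.014, 0.123]] 
"twist": [[0.002, -0.002, -0.005], [0.002, -0.002, -0.005], [0.002, -0.002, -0.006]]
end [0.4469 0.0387 0.3286] [-2.4511  1.935  -0.026 ]
```

View pics/w8.png

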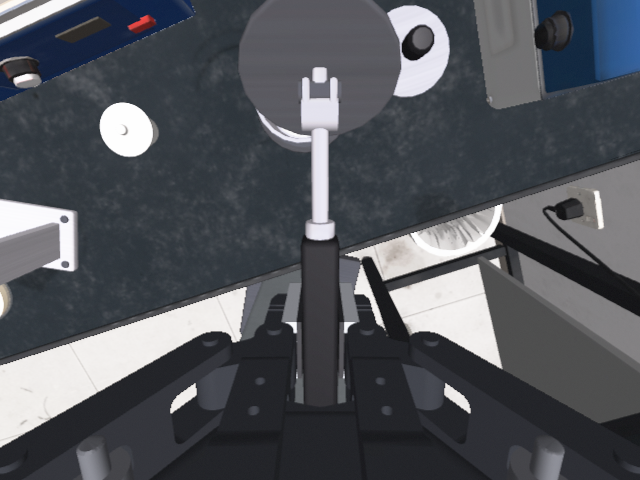

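Emit:
apply_moves:
  dp:
    - [-0.02,-0.015,0.12]
    - [-0.02,-0.015,0.12]
    - [-0.02,-0.015,0.12]
    - [0,0,0]
    - [0,0,0]
    - [0,0,0]
  twist:
    - [0.002,-0.002,-0.005]
    - [0.002,-0.002,-0.005]
    - [0.002,-0.002,-0.005]
    - [0,0,0]
    - [0,0,0]
    - [0,0,0]
  jaw: [255,255,255,255,255,255]

```text
clock: 13.85
tcp_pos: [0.4465, 0.0434, 0.3271]
orientation: [-2.465, 1.921, -0.022]
contact_force: [0.5, -0.4, -0.4]
grip_width: 0.0131
```

```bash
python3 - <<'E'
from hm import *
from tgt import *
n,cc,p,R,o=held("w9");print(o["clock"],p,o["qvel"])
err(n,cc,p,R);p,R,o=now();p1,R1=target(n,cc);print(p,p1)
plan(p,R,p1,R1,n=1)
E
```

```text
tool-frame n [-0.0035 -0.6887  0.725 ] face [-0.0007 -0.0936  0.1661] rad 0.027784792593222342 11069 0.0005547143748790717
13.85 [0.4465 0.0434 0.3271] [-0.0101 -0.0053  0.0042 -0.0061  0.0062  0.0056 -0.0046]
face err mm [-1.3846  6.0828 -1.9311] 6.530469719360126 ang 0.011168274680069012 [ 0.6823  0.1745 -0.7099] clearance lens/cross z 0.1041478418973966 0.10144589052650921
[0.4466 0.0434 0.3272] [0.4468 0.0387 0.3286]
1 "dp": [[0.039, 0.007, -0.012]] 
"twist": [[0.002, 0.001, 0.006]]
end [0.4469 0.0386 0.3287] [-2.4502  1.9352 -0.0289]
```

Emit:
apply_moves:
  dp:
    - [0.04,0.005,-0.01]
    - [0,0,0]
    - [0,0,0]
    - [0,0,0]
  twist:
    - [0.002,0.001,0.006]
    - [0,0,0]
    - [0,0,0]
    - [0,0,0]
  jaw: [255,255,255,255]

```text
clock: 14.3
tcp_pos: [0.4476, 0.0379, 0.33]
orientation: [-2.446, 1.935, -0.031]
contact_force: [-0.4, 0.5, -1.7]
grip_width: 0.0129
```

```bash
python3 - <<'E'
from hm import *
from tgt import *
from bench import r
n,cc,p,R,o=held("w10");print(o["clock"],p,o["qvel"])
err(n,cc,p,R)
for nm in("scene","top"):
    f=r.grab_frame(nm);pickle.dump(f,open(nm+"9.pkl","wb"))
    Q=cloud(f).reshape(-1,3);V=np.array([.542,.0616,.165]);print(nm,proj(f,V))
crop(ld("scene9"),200,400,150,350,3,"pics/s9.png")
p,R,o=now();print(o["clock"],p,o["qvel"]);err(n,cc,p,R)
p1,R1=target(n,cc);plan(p,R,p1,R1,n=1)
E
```

```text
tool-frame n [-0.0033 -0.6891  0.7247] face [-0.0007 -0.0936  0.1661] rad 0.027787273141221782 11040 0.0005645580206855008
14.3 [0.4476 0.0379 0.33  ] [-0.0013 -0.0062  0.0009 -0.0013 -0.0012  0.0019 -0.0017]
face err mm [ 1.3257 -0.6186  1.756 ] 2.2855638950099926 ang 0.004715374401605744 [ 0.6909  0.1655 -0.7038] clearance lens/cross z 0.1069857311082112 0.10246961556374325
scene [319.4961 225.8753]
top [314.0992 247.1785]
14.45 [0.4475 0.0381 0.3299] [-0.0008  0.0025  0.0004  0.0009  0.0004  0.0007 -0.    ]
face err mm [ 1.2114 -0.4889  1.5445] 2.0228718138663644 ang 0.004310989503700915 [ 0.6906  0.1655 -0.7041] clearance lens/cross z 0.10685326400335367 0.10242000543536126
1 "dp": [[-0.006, 0.003, 0.009]] 
"twist": [[-0.002, 0.0, 0.0]]
end [0.447  0.0387 0.3288] [-2.4496  1.937  -0.0269]
```

View pics/s9.png

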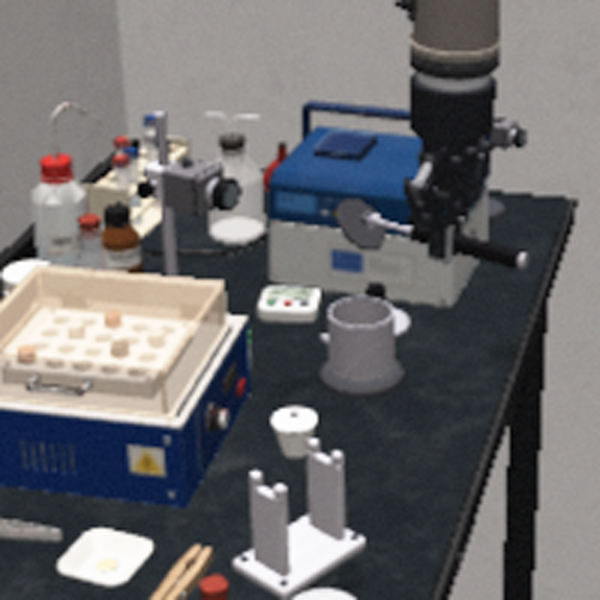

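View pics/w10.png

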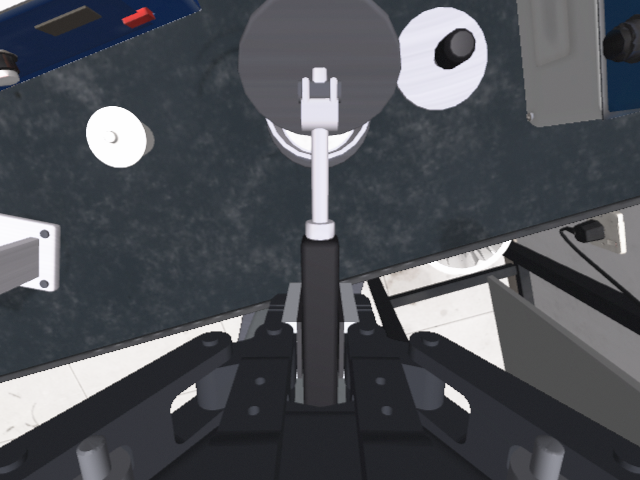

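```bash
python3 - <<'E'
from bench import r
print(r.hand_in());o=r.get_obs();print(o["clock"],o["tcp_pos"],o["grip_width"])
E
```

```text
the job is handed in; nothing more can be done
None
the job is handed in; nothing more can be done
```

I lifted the lid off the funnel and laid it knob up on the bench. I then took the mirror from its rest and held it above the funnel, facing half-way between the lens and the cross. The job was handed in at about 14.5 s with no verdict reported.

- **Lid:** it lies flat and let go, with its centre about 99 mm from the funnel's axis (over 78 mm is needed).
- **Mirror:** the glass centre is about 2 mm from the view point (12 mm allowed). Its angle is off by about 0.004 rad (0.09 allowed).
- **Clearances:** the lens and the cross are each more than 0.10 m in front of the glass. The arm was at rest and still gripping the mirror.
- **Contacts:** nothing was seen touching the camera, the funnel or the bystanders.

- **Disagreements:** the bench and wrist cameras put the funnel's axis up to about 3 mm apart, and I used the wrist camera's value. The sight-line heading came out between 13.4° and 13.9° (about 0.01 rad spread), and I used 13.5°.
- **Re-grip:** the first grip on the lid's knob sat 8 mm too high, so I opened the fingers, went lower and gripped it again before lifting.

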